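# Find the hidden catch of the scrap-chute cover

### The job

The cover of the scrap chute in the butcher-block insert is kept shut by a hidden catch: one of the five flush, look-alike end-grain blocks in the row beside the cover gives when pressed, the other four are solid. Feel along the row with the fingertips, push the one that gives right in so that the cover springs open, then take the hand clear and leave the cover open. Pick nothing up, and leave the two jars, the pot lid and the skimmer where they are.

Things in the scene. Friction and masses are not known exactly. Their poses are not given: they have to be found in the camera images.
- board: butcher-block insert, a fixed wooden slab 300 (x) by 520 (y) by 30 mm standing proud of the white laminate; origin at the centre of its underside, x from the row of blocks towards the cover's hinge, y along the row, z up. Its place and yaw vary
- row_mid (a point): middle of the row, on the top face (board x = -100 mm, y = 0, z = 30 mm; axes as the board's): five alike wooden blocks 50 mm square with 2 mm seams, tops flush with the board, centres at -104, -52, 0, 52 and 104 mm along y from this point. Any one of the five may be the catch; only pressing tells which
- catch (a joint): how far the one block that gives is pushed straight down, in m: 0 flush, 0.008 at its stop; a spring pushes it back up when released (about 2 N to start it, 6 N at the stop). The cover is released at about 5 mm. Its value does not tell which block it is
- cover (a joint): angle in rad of the cover, a flush wooden flap 162 (x) by 258 (y) by 12 mm, from board x = -47 to 115 mm: 0 shut, 0.9 fully open. Hinged along its far edge (board x = 115 mm, top face), so the edge next to the row rises. It cannot be opened by hand while latched; once released a spring swings it open in about a second and keeps it there
- jar_a_mid (a point): glass condiment jar with a twist cap, 56 mm wide and 80 mm high, standing on the board at its +y end; the point is half-way up its axis
- jar_b_mid (a point): a second jar just like it, at the board's -y end; the point is half-way up its axis
- pot_lid_mid (a point): cast aluminium pot lid, 190 mm wide and 54 mm high with its knob, lying on the laminate to the left (+y) of the board; the point is on its axis, 27 mm up
- skimmer_mid (a point): steel skimmer lying on the laminate to the right (-y) of the board, 350 mm long, its 106 mm disc at its own +x end; the point is on the handle, 120 mm from the disc's centre, 6 mm up

How it is judged:
On the way:
1. the block that gives is pushed in (value of joint catch above 0.004 m), for 0.05 s.
At the end, for the whole second after the job is handed in: the cover stands open (more than 0.7 rad) and still, the catch block is let go and back flush (within 2 mm), and jars, pot lid and skimmer are within 20 mm of where they stood (value of joint cover above 0.7 rad and velocity of joint cover between -0.1 and 0.1 rad/s and value of joint catch below 0.002 m and distance of each of jar_a_mid, jar_b_mid, pot_lid_mid, skimmer_mid from where it was at the start of the episode below 0.02 m); the robot touches nothing.
It fails at once if a jar, the pot lid or the skimmer is lifted, carried or knocked more than 20 mm (distance of any of jar_a_mid, jar_b_mid, pot_lid_mid, skimmer_mid from where it was at the start of the episode above 0.02 m).
It also fails if it takes over 51 s, if anything falls off the work surface, if the arm or the gripper's body presses on something with over 40 N, if the wrist force passes 120 N, or if a joint passes its speed limit or range.

### The arm

A 6-joint arm with a two-finger parallel gripper is mounted at the origin on the work surface. World frame = base frame: x ahead of the robot, y to its left, z up, the work surface at z = 0. Lengths are in m, angles in rad, forces in N, time in s.
With the tool pointing down it reaches from about 0.375 to 0.975 m from the base axis. Payload 3.8 kg.
Tool frame: the origin (TCP) lies on the centre line of the jaws, within the pads' length; the fingertips stand 8 mm ahead of it and the grasp point (between the pads) lies 11 mm behind it; z points along the fingers, y is the direction in which the jaws open and shut (so a half turn about z gives the same grasp; the last joint's range is limited). The gripper opens to 85 mm and grips with 20 to 120 N. Pads are 22 mm wide; open, the fingers measure 114 mm over their backs; the gripper's body (76 mm by 85 mm) begins 54 mm behind the grasp point. The pads swing forward as they close: fully open they stand 13 mm farther back than shut.
Start: joints at [1.23, 0.264, 1.604, -0, 1.274, -0.037], TCP at [0.202, 0.644, 0.239] pointing down, gripper open.
Joint ranges: [-2.63, 2.63], [-0.94, 2.18], [0.31, 2.57], [-1.31, 4.45], [0, 2.66], [-2.55, 2.55]. Speed limits (rad/s): [2.57, 2.57, 3.14, 3.14, 3.14, 3.14].

### API

Orientations are given as a rotation vector (axis times angle).
In Python, from workcell import bot gives the robot as it stands.
- The arm moves only by the tool arm_command, never from a script. Its arguments are lists of equal length, an entry for each row: "slide": the shift along the tool's x, y, z in m, a list of three; "angular": the turn, a rotation vector about the tool's x, y, z in degrees, a list of three; "hand": the finger opening in m, from 0 to 0.0854. A call has exactly 8 rows; each row shifts and turns the pose as measured when the row begins, along the tool's axes as they then stand; what a row does not reach is not made up. A row lasts 1/10 s, in which the tool goes at most 50 mm and 8.59 degrees, less where a joint would pass 70% of its speed; a pose out of reach is approached as far as the arm can. A call is refused whole if a number of a shift passes 0.05 or a number of a turn 8.59, either way. A call with a gripper value outside its range is refused whole. The fingers move at their own pace and stop on an object; "squeeze" is the grip in N (left out, the last holds). Time passes only in rows, so rows that do not move let the fingers close, or fill a call up. It gives the time, the measured TCP pose, the force and the opening at its end, in the units of the state.
- bot.read_state(): the state, without advancing time (a new reading comes with each control period).
- bot.read_camera(name): name is "scene" or "side" or "wrist"; returns the picture (384x512x3 uint8, red, green, blue); there is no depth.
- bot.get_calibration(name): a dict with "fx", "fy", "cx", "cy" (pixels), "R" (3x3) and "t" (3): a world point X has camera coordinates R X + t. Camera axes: x right, y down, z forward; pixel columns grow to the right and rows downward; lengths in m; the calibration is good to about 2 mm. A picture is of the moment at which its call begins: read the wrist's pose just before it. get_calibration takes no time and is no camera call; for the wrist camera it gives the pose at the moment of the call.
- bot.finish_job(): hands the job in, once; it reports no verdict.
The state is a dict: "time": time; "q": joint angles; "joint_vel": joint speeds; "joint_torque": joint torques, N m; "tool_pos": TCP position; "tcp_rot": TCP orientation; "wrist_force": force on the tool from outside, world axes, zero at the start; "torque": the same for the moment, N m; "width": opening from 0.0 (shut) to 1.0 (fully open).
Only numpy, scipy, OpenCV 4.12 (cv2) and the standard library are available. Lean on these libraries where they do the work, as an engineer would, in place of code of your own. Each camera call takes 0.05 s, during which the arm holds its last target.

## Working session

There is one attempt and no reset: what is moved stays moved. The work goes in short steps, Python scripts to look and compute and a tool call to move; the robot and the scene stay as the last step left them, time stands still between calls to the robot, and variables do not carry over. Pictures are saved under pics/ and viewed, and the job is handed in when it is done.

Besides the shell and the picture viewer there is one more tool, called after "Call:" as name(argument=value, ...) on one line, values as JSON. arm_command: Moves the arm, as the interface text tells. Its arguments: {"type":"object","properties":{"slide":{"type":"array","items":{"type":"array","items":{"type":"number"}}},"angular":{"type":"array","items":{"type":"array","items":{"type":"number"}}},"hand":{"type":"array","items":{"type":"number"}},"squeeze":{"type":"number"}},"required":["slide","angular","hand"]}

```bash
ls; mkdir -p pics; python3 - <<'E'
from workcell import bot
import cv2
print(bot.read_state())
for n in ("scene","side"):
    im=bot.read_camera(n); cv2.imwrite(f"pics/{n}0.png",im[:,:,::-1]); print(n,bot.get_calibration(n))
E
```

```text
pics
{'time': 0.0, 'q': array([ 1.23012848e+00,  2.64745896e-01,  1.60538496e+00, -1.26881440e-05,
        1.27370384e+00, -3.69121691e-02]), 'joint_vel': array([-0.00143535,  0.00073948,  0.00131026,  0.00043441, -0.00087958,
        0.00220778]), 'joint_torque': array([-5.28469445e-04, -5.15123928e+01, -3.67307854e+01, -1.69223736e-04,
        1.32963056e-02,  1.49145131e-05]), 'tool_pos': array([0.20166941, 0.64341512, 0.23796098]), 'tcp_rot': array([-0.47523814, -3.10502373,  0.00346234]), 'wrist_force': array([-0.47534511, -0.45283757, -0.17152374]), 'torque': array([ 0.01067346,  0.06439655, -0.05222456]), 'width': 1.0018301106496486}
scene {'fx': 360.289330163502, 'fy': 360.289330163502, 'cx': 252.30640648011848, 'cy': 188.50130114540912, 'R': array([[ 0.81638091,  0.57731794, -0.01504018],
       [ 0.47159104, -0.68145354, -0.55966325],
       [-0.33335282,  0.44980558, -0.82858363]]), 't': array([-0.51058768, -0.23464415,  1.69422922])}
side {'fx': 409.3695745000682, 'fy': 409.3695745000682, 'cx': 257.1320999329588, 'cy': 188.92303037446305, 'R': array([[ 0.87493338, -0.48397495, -0.01611949],
       [-0.26857892, -0.45730216, -0.84778541],
       [ 0.40293542,  0.74608511, -0.53009439]]), 't': array([-0.54081707,  0.24560724,  1.43355257])}
```

View pics/scene0.png

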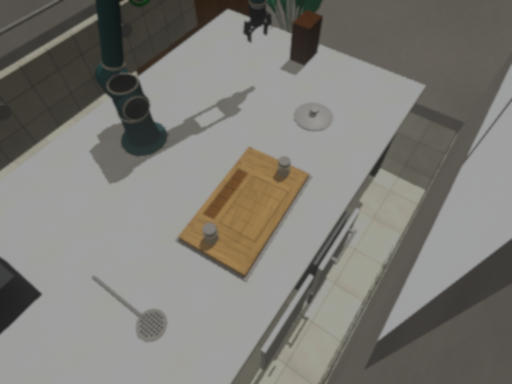

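View pics/side0.png

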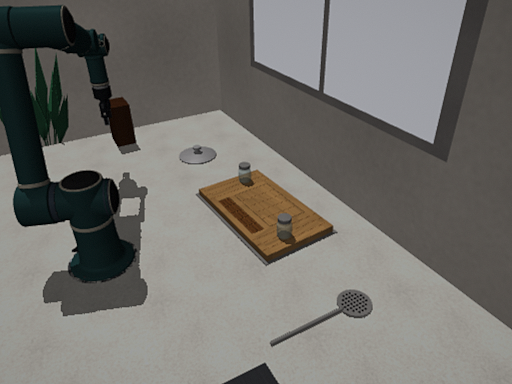

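The scene view shows the board with corners near (250,149), (310,180), (243,272) and (180,238). The darker row is at about (226,194) and the jars at (284,165) and (210,232). The side view agrees. Next I'll measure the row and the board.

```bash
cat > h.py <<'E'
import numpy as np, cv2
from workcell import bot
def ray(n,pts,z,c=None):
    c=c or bot.get_calibration(n); R,t=np.array(c['R']),np.array(c['t'])
    o=-R.T@t; out=[]
    for u,v in pts:
        d=R.T@np.array([(u-c['cx'])/c['fx'],(v-c['cy'])/c['fy'],1]); out.append(o+d*(z-o[2])/d[2])
    return np.array(out)
def proj(n,P):
    c=bot.get_calibration(n); X=np.array(c['R'])@np.array(P).T+np.array(c['t'])[:,None]
    return np.stack([c['fx']*X[0]/X[2]+c['cx'],c['fy']*X[1]/X[2]+c['cy']],1)
E
python3 - <<'E'
from h import *
for n,roi in (("scene",(180,145,315,275)),("side",(190,165,340,265))):
    im=cv2.imread(f"pics/{n}0.png"); hsv=cv2.cvtColor(im,cv2.COLOR_BGR2HSV)
    x0,y0,x1,y1=roi
    cv2.imwrite(f"pics/crop_{n}.png",cv2.resize(im[y0:y1,x0:x1],None,fx=4.4,fy=4.4,interpolation=cv2.INTER_CUBIC))
    wood=cv2.inRange(hsv,(5,90,40),(25,255,255)); roim=np.zeros_like(wood); roim[y0-5:y1+5,x0-5:x1+5]=255; wood&=roim
    vm=np.median(hsv[wood>0][:,2]); print(n,"medV",vm,np.percentile(hsv[wood>0][:,2],[2,5,10,20,50,90]))
    row=wood&cv2.inRange(hsv,(0,0,0),(255,255,int(vm*0.78)))
    row=cv2.morphologyEx(row,cv2.MORPH_OPEN,np.ones((3,3)))
    cs,_=cv2.findContours(row,cv2.RETR_EXTERNAL,cv2.CHAIN_APPROX_NONE)
    for c in sorted(cs,key=cv2.contourArea)[::-1][:3]:
        r=cv2.minAreaRect(c); print(cv2.contourArea(c),r)
        W=ray(n,c[:,0,:].astype(float),0.03)[:,:2].astype(np.float32)
        print("  world",cv2.minAreaRect(W*1000))
    cs,_=cv2.findContours(wood,cv2.RETR_EXTERNAL,cv2.CHAIN_APPROX_NONE); c=max(cs,key=cv2.contourArea)
    W=ray(n,c[:,0,:].astype(float),0.03)[:,:2].astype(np.float32); print("board",cv2.minAreaRect(W*1000))
E
```

```text
scene medV 147.0 [ 99. 108. 114. 139. 147. 153.]
455.5 ((225.00384521484375, 193.28076171875), (10.173871994018555, 56.044002532958984), 37.87498474121094)
  world ((516.6531372070312, -33.858009338378906), (45.931846618652344, 252.46046447753906), 4.197150230407715)
74.0 ((205.5, 245.5), (11.0, 11.0), 90.0)
  world ((597.6014404296875, -272.6769104003906), (46.56051254272461, 40.21744918823242), 0.2340443879365921)
40.5 ((278.1999816894531, 178.09999084472656), (9.391485214233398, 6.260990142822266), 26.56505012512207)
  world ((653.1775512695312, 148.41571044921875), (41.804141998291016, 31.289196014404297), 2.3575332164764404)
board ((620.6820068359375, -31.25146484375), (298.724365234375, 522.2240600585938), 4.2480621337890625)
side medV 128.0 [ 53.   57.   63.   85.  128.  139.6]
609.5 ((262.2872009277344, 234.5192413330078), (131.690673828125, 47.675750732421875), 13.92834186553955)
  world ((609.6043701171875, -75.57701110839844), (301.0621337890625, 478.8132019042969), 4.116480350494385)
460.0 ((240.5257110595703, 215.0233154296875), (50.59551239013672, 11.09164810180664), 42.1844367980957)
  world ((519.9646606445312, -37.287506103515625), (50.95589828491211, 260.2626953125), 4.182914733886719)
26.0 ((248.5, 183.0), (4.0, 9.0), 90.0)
  world ((659.2305297851562, 151.2679901123047), (33.8723258972168, 39.82510757446289), 59.541812896728516)
board ((613.31982421875, -44.2181396484375), (312.9757385253906, 540.8358764648438), 4.116443157196045)
```

```bash
ls pics
```

```text
crop_scene.png
crop_side.png
scene0.png
side0.png
```

View pics/crop_scene.png

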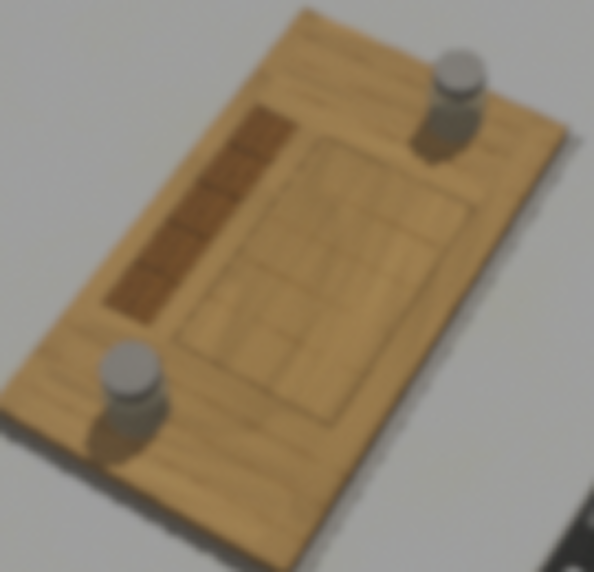

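```bash
cat >> h.py <<'E'
from scipy.spatial.transform import Rotation as Ro
YAW=np.radians(4.2); RM=np.array([0.5185,-0.0365])
BX=np.array([np.cos(YAW),np.sin(YAW)]); BY=np.array([-np.sin(YAW),np.cos(YAW)])
def st():
    s=bot.read_state(); R=Ro.from_rotvec(s['tcp_rot']).as_matrix(); d=s['tool_pos'][:2]-RM
    print("t",round(s['time'],2),"pos",s['tool_pos'].round(4),"board-rel",(d@BX).round(4),(d@BY).round(4),"F",s['wrist_force'].round(2),"w",round(s['width'],3)); return s,R
def to(p,yk):  # needed shift in tool axes, and turn (deg) to point down with tool y along board y
    s,R=st(); xy=RM+BY*yk; D=np.array([xy[0],xy[1],p])-s['tool_pos']
    y=np.array([*BY,0]);z=np.array([0,0,-1.]);T=np.stack([np.cross(y,z),y,z],1)
    print("shift tool",(R.T@D).round(4),"turn",np.degrees(Ro.from_matrix(R.T@T).as_rotvec()).round(2))
    print("shift after turn",(T.T@D).round(4)); 
E
python3 - <<'E'
from h import *
for p in ray("scene",[(284.3,161.4),(209.8,228.9)],0.11): print("jar",p, (p[:2]-RM)@BX,(p[:2]-RM)@BY)
print(ray("side",[(244.5,166),(284.5,218)],0.11))
to(0.12,0.104)
E
```

```text
jar [0.65789463 0.18242042 0.11      ] 0.1550536206523808 0.20812349358424664
jar [ 0.60312731 -0.23088903  0.11      ] 0.07016333905889656 -0.20006494406298125
[[ 0.65035005  0.16692684  0.11      ]
 [ 0.59687168 -0.24048876  0.11      ]]
t 0.1 pos [0.2017 0.6435 0.2381] board-rel -0.2662 0.7014 F [-0.14  0.96  0.98] w 1.003
shift tool [-0.4674 -0.4571  0.119 ] turn [ -0.12  -0.03 -21.6 ]
shift after turn [-0.2662 -0.5974  0.1181]
```

Call:
arm_command(slide=[[0,-0.03,0],[0,-0.03,0],[0,-0.03,0],[-0.02,-0.05,0],[-0.02,-0.05,0],[-0.02,-0.05,0],[-0.02,-0.05,0],[-0.02,-0.05,0]], angular=[[0,0,-7.2],[0,0,-7.2],[0,0,-7.2],[0,0,0],[0,0,0],[0,0,0],[0,0,0],[0,0,0]], hand=[0,0,0,0,0,0,0,0])

```text
time: 0.9
tool_pos: [0.2959, 0.3295, 0.2331]
tcp_rot: [0.157, -3.133, 0.012]
wrist_force: [1.0, 1.0, 0.3]
width: -0.001
```

```bash
python3 -c "
from h import *
to(0.12,0.104)"
```

```text
t 0.9 pos [0.2959 0.3295 0.2331] board-rel -0.1952 0.3813 F [0.99 0.97 0.3 ] w -0.001
shift tool [-0.1882 -0.2816  0.1142] turn [-0.42 -0.27  1.54]
shift after turn [-0.1952 -0.2773  0.1131]
```

Call:
arm_command(slide=[[-0.03,-0.045,0.01],[-0.03,-0.045,0.01],[-0.03,-0.045,0.01],[-0.03,-0.045,0.015],[-0.03,-0.045,0.015],[-0.03,-0.045,0.015],[-0.01,-0.01,0.02],[0,0,0.01]], angular=[[-0.4,-0.3,1.5],[0,0,0],[0,0,0],[0,0,0],[0,0,0],[0,0,0],[0,0,0],[0,0,0]], hand=[0,0,0,0,0,0,0,0])

```text
time: 1.7
tool_pos: [0.4887, 0.083, 0.1365]
tcp_rot: [-0.104, 3.132, 0.003]
wrist_force: [-1.1, -0.2, 0.7]
width: -0.0
```

```bash
python3 -c "
from h import *
to(0.06,0.104)
im=bot.read_camera('wrist');cv2.imwrite('pics/w1.png',im[:,:,::-1])
im=bot.read_camera('scene');cv2.imwrite('pics/s1.png',cv2.resize(im[100:290,150:340,::-1],None,fx=3,fy=3))"
```

```text
t 1.7 pos [0.4887 0.083  0.1365] board-rel -0.021 0.1214 F [-1.06 -0.17  0.72] w -0.0
shift tool [-0.0204 -0.0174  0.0766] turn [ 0.1   0.47 -0.38]
shift after turn [-0.021  -0.0174  0.0765]
```

View pics/w1.png

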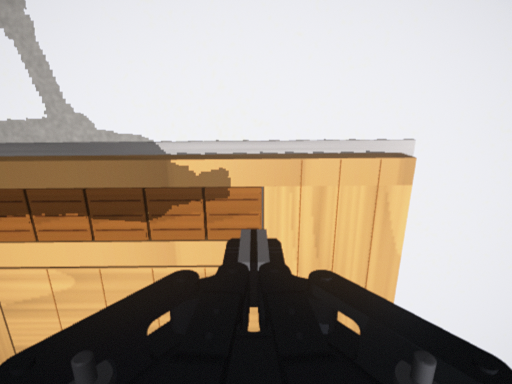

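View pics/s1.png

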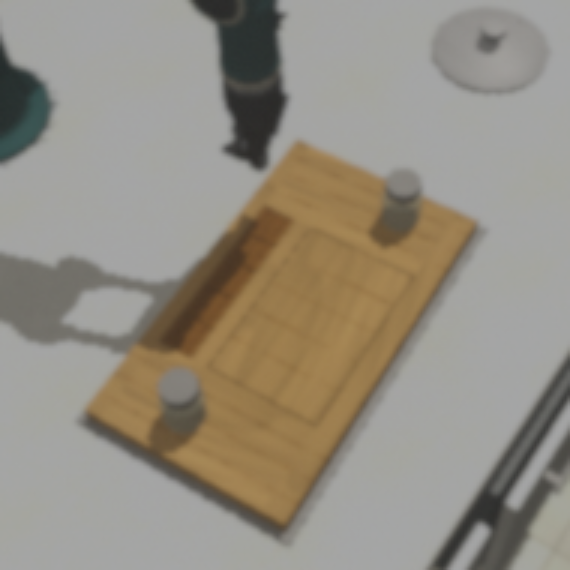

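The wrist picture shows the +y end block at columns 206–263 and rows 187–241, with the seams at 31, 89, 147 and 206. I'll cross-check the row position from these.

```bash
python3 -c "
from h import *
for p in ray('wrist',[(263,187),(263,241),(206,187),(206,241),(147,188),(147,241),(31,189),(34,241)],0.03): d=p[:2]-RM; print(p.round(4),(d@BX).round(4),(d@BY).round(4))
to(0.06,0.104)"
```

```text
[0.4809 0.0936 0.03  ] -0.028 0.1325
[0.5322 0.0976 0.03  ] 0.0235 0.1327
[0.4842 0.0443 0.03  ] -0.0283 0.0831
[0.5357 0.0454 0.03  ] 0.0232 0.0804
[ 0.4885 -0.0067  0.03  ] -0.0277 0.0319
[ 0.5394 -0.0086  0.03  ] 0.0228 0.0263
[ 0.4962 -0.107   0.03  ] -0.0274 -0.0686
[ 0.5463 -0.1119  0.03  ] 0.0222 -0.0772
t 1.8 pos [0.4869 0.0845 0.1362] board-rel -0.0227 0.123 F [-0.44 -0.45  0.36] w 0.002
shift tool [-0.0223 -0.0191  0.0763] turn [ 0.12  0.34 -0.26]
shift after turn [-0.0227 -0.019   0.0762]
```

```bash
sed -i 's/RM=np.array(.*/RM=np.array([0.5163,-0.0337])/' h.py
```

Call:
arm_command(slide=[[-0.017,-0.016,0.02],[0,0,0.02],[0,0,0.02],[0,0,0.015],[0,0,0.01],[0,0,0.005],[0,0,0],[0,0,0]], angular=[[0,0.3,0],[0,0,0],[0,0,0],[0,0,0],[0,0,0],[0,0,0],[0,0,0],[0,0,0]], hand=[0,0,0,0,0,0,0,0])

```text
time: 2.6
tool_pos: [0.5056, 0.079, 0.0502]
tcp_rot: [-0.127, 3.131, 0.008]
wrist_force: [0.2, -0.8, 0.2]
width: -0.001
```

```bash
python3 -c "
from h import *
to(0.04,0.104)"
```

```text
t 2.6 pos [0.5056 0.079  0.0502] board-rel -0.0025 0.1132 F [ 0.23 -0.85  0.16] w -0.001
shift tool [-0.0023 -0.0092  0.0101] turn [0.27 0.47 0.43]
shift after turn [-0.0025 -0.0092  0.0102]
```

Call:
arm_command(slide=[[0,-0.009,0.002],[0,0,0.002],[0,0,0.002],[0,0,0.002],[0,0,0.002],[0,0,0.002],[0,0,0.002],[0,0,0.002]], angular=[[0.2,0.4,0.4],[0,0,0],[0,0,0],[0,0,0],[0,0,0],[0,0,0],[0,0,0],[0,0,0]], hand=[0,0,0,0,0,0,0,0])

```text
time: 3.4
tool_pos: [0.5089, 0.0691, 0.0379]
tcp_rot: [-0.114, 3.135, 0.002]
wrist_force: [-12.4, -1.4, 32.9]
width: -0.001
```

```bash
python3 -c "
from h import *
to(0.04,0.104)"
```

```text
t 3.4 pos [0.5089 0.0691 0.0379] board-rel 0.0002 0.1031 F [-12.44  -1.37  32.87] w -0.001
shift tool [ 0.0001  0.0009 -0.0021] turn [ 0.05  0.26 -0.04]
shift after turn [ 0.0002  0.0009 -0.0021]
```

The +104 block stops at tip height 30 mm with 33 N, so it is solid. On to +52.

Call:
arm_command(slide=[[0,0,-0.008],[0,0,-0.006],[0,-0.02,0],[0,-0.02,0],[0,-0.014,0],[0,0,0],[0,0,0.001],[0,0,0.001]], angular=[[0,0,0],[0,0,0],[0,0,0],[0,0,0],[0,0,0],[0,0,0],[0,0,0],[0,0,0]], hand=[0,0,0,0,0,0,0,0])

```text
time: 4.2
tool_pos: [0.5137, 0.0147, 0.0514]
tcp_rot: [-0.114, 3.133, 0.003]
wrist_force: [-0.2, -0.2, 0.1]
width: -0.0
```

```bash
python3 -c "
from h import *
to(0.04,0.052)"
```

```text
t 4.2 pos [0.5137 0.0147 0.0514] board-rel 0.001 0.0484 F [-0.22 -0.17  0.15] w -0.0
shift tool [0.001  0.0035 0.0114] turn [ 0.1   0.38 -0.01]
shift after turn [0.001  0.0036 0.0114]
```

Call:
arm_command(slide=[[0.002,0.004,0.003],[0,0,0.003],[0,0,0.003],[0,0,0.003],[0,0,0.003],[0,0,0.003],[0,0,0.003],[0,0,0.003]], angular=[[0.1,0.3,0],[0,0,0],[0,0,0],[0,0,0],[0,0,0],[0,0,0],[0,0,0],[0,0,0]], hand=[0,0,0,0,0,0,0,0])

```text
time: 5.0
tool_pos: [0.511, 0.0207, 0.0379]
tcp_rot: [0.121, -3.133, 0.001]
wrist_force: [-10.8, 0.2, 25.8]
width: -0.002
```

```bash
python3 -c "
from h import *
to(0.04,0.052)"
```

```text
t 5.0 pos [0.511  0.0207 0.0379] board-rel -0.0013 0.0546 F [-10.77   0.16  25.81] w -0.002
shift tool [-0.0013 -0.0027 -0.0021] turn [-0.04 -0.36  0.23]
shift after turn [-0.0013 -0.0026 -0.0021]
```

The +52 block is solid too (26 N at the same height). Next is the middle block.

Call:
arm_command(slide=[[0,0,-0.008],[0,0,-0.006],[0,-0.02,0],[0,-0.02,0],[0,-0.013,0],[0,0,0],[0,0,0.001],[0,0,0.001]], angular=[[0,0,0],[0,0,0],[0,0,0],[0,0,0],[0,0,0],[0,0,0],[0,0,0],[0,0,0]], hand=[0,0,0,0,0,0,0,0])

```text
time: 5.8
tool_pos: [0.5163, -0.0325, 0.0513]
tcp_rot: [0.122, -3.135, 0.0]
wrist_force: [0.7, 0.3, 0.7]
width: -0.001
```

```bash
python3 -c "
from h import *
to(0.04,0.0)"
```

```text
t 5.8 pos [ 0.5163 -0.0325  0.0513] board-rel 0.0001 0.0012 F [0.71 0.27 0.65] w -0.001
shift tool [ 0.0001 -0.0012  0.0113] turn [ 0.   -0.21  0.27]
shift after turn [ 0.0001 -0.0012  0.0113]
```

Call:
arm_command(slide=[[0.002,-0.001,0.003],[0,0,0.003],[0,0,0.003],[0,0,0.003],[0,0,0.003],[0,0,0.003],[0,0,0.003],[0,0,0.003]], angular=[[0,-0.2,0.2],[0,0,0],[0,0,0],[0,0,0],[0,0,0],[0,0,0],[0,0,0],[0,0,0]], hand=[0,0,0,0,0,0,0,0])

```text
time: 6.6
tool_pos: [0.5137, -0.032, 0.0379]
tcp_rot: [0.122, -3.132, -0.0]
wrist_force: [-11.1, -0.1, 25.6]
width: -0.0
```

```bash
python3 -c "
from h import *
to(0.04,0.0)"
```

```text
t 6.6 pos [ 0.5137 -0.032   0.0379] board-rel -0.0025 0.0019 F [-11.09  -0.09  25.62] w -0.0
shift tool [-0.0025 -0.0019 -0.0021] turn [ 0.02 -0.41  0.27]
shift after turn [-0.0025 -0.0019 -0.0021]
```

The middle block is solid. Next is -52.

Call:
arm_command(slide=[[0,0,-0.008],[0,0,-0.006],[0,-0.02,0],[0,-0.02,0],[0,-0.013,0],[0,0,0],[0,0,0.001],[0,0,0.001]], angular=[[0,0,0],[0,0,0],[0,0,0],[0,0,0],[0,0,0],[0,0,0],[0,0,0],[0,0,0]], hand=[0,0,0,0,0,0,0,0])

```text
time: 7.4
tool_pos: [0.5192, -0.0852, 0.0513]
tcp_rot: [0.123, -3.135, -0.001]
wrist_force: [-0.5, -0.0, -0.5]
width: 0.001
```

```bash
python3 -c "
from h import *
to(0.04,-0.052)"
```

```text
t 7.4 pos [ 0.5192 -0.0852  0.0513] board-rel -0.0009 -0.0516 F [-0.53 -0.02 -0.54] w 0.001
shift tool [-0.001  -0.0004  0.0113] turn [ 0.05 -0.26  0.31]
shift after turn [-0.0009 -0.0004  0.0113]
```

Call:
arm_command(slide=[[0.002,0,0.003],[0,0,0.003],[0,0,0.003],[0,0,0.003],[0,0,0.003],[0,0,0.003],[0,0,0.003],[0,0,0.003]], angular=[[0,-0.2,0.2],[0,0,0],[0,0,0],[0,0,0],[0,0,0],[0,0,0],[0,0,0],[0,0,0]], hand=[0,0,0,0,0,0,0,0])

```text
time: 8.2
tool_pos: [0.5164, -0.0836, 0.038]
tcp_rot: [0.123, -3.131, -0.003]
wrist_force: [-9.2, 1.3, 24.2]
width: 0.001
```

```bash
python3 -c "
from h import *
to(0.04,-0.052)"
```

```text
t 8.2 pos [ 0.5164 -0.0836  0.038 ] board-rel -0.0036 -0.0497 F [-9.23  1.27 24.17] w 0.001
shift tool [-0.0035 -0.0023 -0.0021] turn [ 0.11 -0.44  0.31]
shift after turn [-0.0036 -0.0023 -0.002 ]
```

The -52 block is solid, so -104 should be the catch.

Call:
arm_command(slide=[[0,0,-0.008],[0,0,-0.006],[0,-0.02,0],[0,-0.02,0],[0,-0.014,0],[0,0,0],[0,0,0.001],[0,0,0.001]], angular=[[0,0,0],[0,0,0],[0,0,0],[0,0,0],[0,0,0],[0,0,0],[0,0,0],[0,0,0]], hand=[0,0,0,0,0,0,0,0])

```text
time: 9.0
tool_pos: [0.5218, -0.1379, 0.0512]
tcp_rot: [0.125, -3.133, -0.003]
wrist_force: [0.0, 0.0, -0.1]
width: 0.003
```

```bash
python3 -c "
from h import *
to(0.04,-0.104)"
```

```text
t 9.0 pos [ 0.5218 -0.1379  0.0512] board-rel -0.0021 -0.1043 F [ 0.01  0.05 -0.15] w 0.003
shift tool [-0.0022  0.0003  0.0112] turn [ 0.13 -0.32  0.36]
shift after turn [-0.0021  0.0003  0.0112]
```

Call:
arm_command(slide=[[0.001,0,0.003],[0,0,0.003],[0,0,0.003],[0,0,0.003],[0,0,0.003],[0,0,0.003],[0,0,0.003],[0,0,0.003]], angular=[[0.1,-0.3,0.3],[0,0,0],[0,0,0],[0,0,0],[0,0,0],[0,0,0],[0,0,0],[0,0,0]], hand=[0,0,0,0,0,0,0,0])

```text
time: 9.8
tool_pos: [0.5202, -0.1361, 0.0296]
tcp_rot: [0.12, -3.136, -0.002]
wrist_force: [-14.6, 4.0, 40.2]
width: -0.0
```

```bash
python3 -c "
from h import *
to(0.04,-0.104)"
```

```text
t 9.8 pos [ 0.5202 -0.1361  0.0296] board-rel -0.0036 -0.1024 F [-14.57   3.97  40.16] w -0.0
shift tool [-0.0035 -0.0016 -0.0104] turn [ 0.09 -0.19  0.18]
shift after turn [-0.0036 -0.0016 -0.0104]
```

The block sank 8 mm to its stop. I'll go straight up and then back off, away from the cover.

Call:
arm_command(slide=[[0,0,0],[0,0,-0.01],[0,0,-0.02],[0.02,0,-0.03],[0.03,0,-0.03],[0.03,0,-0.03],[0.02,0,-0.03],[0,0,-0.02]], angular=[[0,0,0],[0,0,0],[0,0,0],[0,0,0],[0,0,0],[0,0,0],[0,0,0],[0,0,0]], hand=[0,0,0,0,0,0,0,0])

```text
time: 10.6
tool_pos: [0.4169, -0.1431, 0.2044]
tcp_rot: [0.121, -3.132, -0.006]
wrist_force: [1.7, -0.7, -0.4]
width: 0.0
```

Call:
arm_command(slide=[[0,0,0],[0,0,0],[0,0,0],[0,0,0],[0,0,0],[0,0,0],[0,0,0],[0,0,0]], angular=[[0,0,0],[0,0,0],[0,0,0],[0,0,0],[0,0,0],[0,0,0],[0,0,0],[0,0,0]], hand=[0,0,0,0,0,0,0,0])

```text
time: 11.4
tool_pos: [0.4169, -0.1425, 0.2013]
tcp_rot: [0.121, -3.13, -0.009]
wrist_force: [0.7, -0.5, -0.2]
width: 0.001
```

```bash
python3 -c "
from h import *
st()
a=bot.read_camera('scene')[100:340,60:350,::-1];b=bot.read_camera('side')[130:350,170:390,::-1]
cv2.imwrite('pics/end.png',np.hstack([cv2.resize(a,(400,331)),cv2.resize(b,(331,331))]))
st()"
```

```text
t 11.4 pos [ 0.4169 -0.1425  0.2013] board-rel -0.1071 -0.1012 F [ 0.7  -0.51 -0.2 ] w 0.001
t 11.5 pos [ 0.4169 -0.1426  0.2015] board-rel -0.1071 -0.1013 F [ 0.02  0.74 -0.03] w 0.002
```

View pics/end.png

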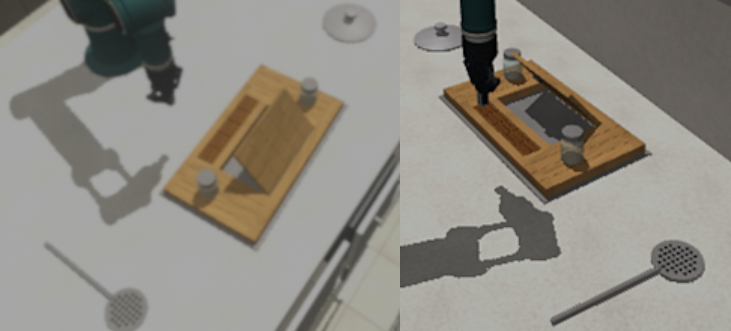

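The picture shows the cover raised, centred near (272,142) in the left half, and both jars upright. The hand is clear. I'll check that the cover is still, its angle, and whether anything has shifted.

Call:
arm_command(slide=[[0,0,0],[0,0,0],[0,0,0],[0,0,0],[0,0,0],[0,0,0],[0,0,0],[0,0,0]], angular=[[0,0,0],[0,0,0],[0,0,0],[0,0,0],[0,0,0],[0,0,0],[0,0,0],[0,0,0]], hand=[0,0,0,0,0,0,0,0])

```text
time: 12.3
tool_pos: [0.4172, -0.1427, 0.2021]
tcp_rot: [0.121, -3.131, -0.008]
wrist_force: [0.7, -0.2, 0.0]
width: -0.001
```

```bash
python3 -c "
from h import *
a=bot.read_camera('scene')
# predicted cover corners (free edge) for angles
for th in (0,.7,.9):
    P=[[*(RM+BX*(0.215-0.162*np.cos(th))+BY*y),0.03+0.162*np.sin(th)] for y in (-.129,.129)]
    print(th,proj('scene',P).round(0).tolist())
i0=cv2.imread('pics/scene0.png')[:,:,::-1]
d=cv2.absdiff(a,i0).max(2)
for n,(x0,y0,x1,y1) in dict(lid=(292,100,335,132),skim=(90,272,170,342),jarA=(277,155,292,178),jarB=(202,221,218,243)).items(): print(n,'changed px',int((d[y0:y1,x0:x1]>25).sum()))
cv2.imwrite('pics/end2.png',cv2.resize(np.ascontiguousarray(a[130:290,160:330,::-1]),None,fx=3.5,fy=3.5))
st()"
```

```text
0 [[219.0, 222.0], [253.0, 176.0]]
0.7 [[225.0, 212.0], [261.0, 164.0]]
0.9 [[230.0, 212.0], [266.0, 163.0]]
lid changed px 0
skim changed px 0
jarA changed px 0
jarB changed px 0
t 12.35 pos [ 0.4172 -0.1427  0.2021] board-rel -0.1068 -0.1015 F [-0.84 -0.38  0.21] w -0.001
```

View pics/end2.png

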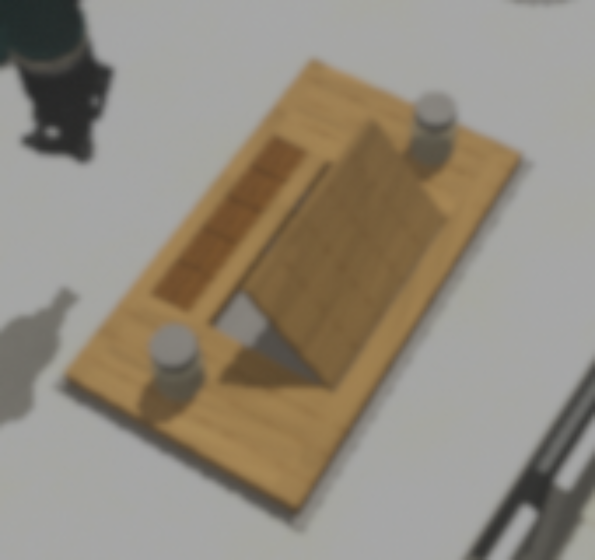

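The cover's free corners are at scene pixels (230,213) and (266,165). That matches 0.9 rad, predicted at (230,212) and (266,163). Nothing else has moved, so I'm handing in.

```bash
python3 -c "
from h import *
print(bot.finish_job())"
```

```text
the job is handed in; nothing more can be done
None
```

The cover is open, and I handed the job in at about 12.4 s of the 51 s allowed; no verdict is reported.

- **Finding the catch:** I pressed the blocks in turn with shut fingertips. The ones at +104, +52, 0 and -52 mm were solid, each stopping at the board's top with 24–33 N. The one at -104 mm sank 8 mm to its stop (about 40 N vertical at the end). I then went straight up and backed off from the board.
- **Last checks:** The open cover's edge matches 0.9 rad to within about 2 pixels. No pixels changed at the jars, pot lid or skimmer, and the wrist force was about zero with the hand clear.
- **Not measured directly:** I took the block's return to flush from the picture only. I judged the cover still by eye from pictures about 0.9 s apart.
- **Disagreement:** The scene and wrist cameras differed by about 3 mm on where the row lies. I used a position between the two, leaning towards the wrist camera.

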